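# Send a casserole to the pick-up side on the pass carousel

## Task

Set the white lidded casserole gently down, centred on the black pad of the pass carousel, while the pad is still away from the green pick-up block. Then turn the carousel until the pad is at the green block and the turntable has clicked home in its notch there, the casserole still standing centred on the pad. Leave the blue casserole, the bowl and the hammer where they are.

Things in the scene. Friction and masses are not known exactly. Their poses are not given: they have to be found in the camera images.
- white_mid (a point): White round ceramic casserole, loose, 0.55 kg, 116 mm across, 120 mm high, lid and pot in one piece. This point: on its axis, 60 mm above its underside, z up. On the lid (77 mm up at the middle) stands a flat steel handle 50 mm long along its x axis, 12 mm thick along y, top 120 mm above the underside: pinch it across its thickness, 44 mm above this point.
- blue_mid (a point): Blue casserole of the same shape and size, loose; same point. It may stand in either of the two places. Leave it alone.
- pad (a point): Black rubber pad, 120 mm across, fixed on the turntable: this point is the centre of its top face, 95 mm from the turntable's axis, 58 mm above the table. The turntable is a wooden disc 320 mm across, its top 55 mm above the table, turning about an upright axis.
- handle (a point): Upright turning handle of the turntable, a round steel post 19 mm thick standing 63 mm above the disc, with a black round top 21 mm thick; it stands 125 mm from the axis, exactly opposite the pad. This point is on its axis, 38 mm above the disc: pinch it here, or push it.
- hub (a point): Centre of the turntable's top face, on its axis, 55 mm above the table. The foot of the carousel is fixed to the table.
- pickup (a point): Where the pad's centre must come: this point is fixed, 95 mm from the axis towards the green block (36 x 56 x 52 mm, outside the disc's rim, 222 mm from the axis), at the height of the pad's top. The point's x axis points from the hub to the green block.
- turntable (a joint): Turntable angle, rad, counter-clockwise from above positive, 0 with the pad at the pick-up point; starts at -2.3 to -0.95; stops at +-3.1. A spring roller at the green block drops between pairs of brass studs on the rim every 45 degrees (0, +-0.785, ...); passing a notch takes about 8 N at the handle; a notch pulls in from about 3 degrees either side; elsewhere friction (1 N) holds it.
- bowl_rim (a point): Steel mixing bowl, 130 mm across, 55 mm high, loose on the table; this point is the centre of its mouth. Leave it alone.
- hammer_grip (a point): Claw hammer, 280 mm long, lying on a white cutting board 18 mm thick; this point is on its handle. Leave it alone.
Things that resemble listed ones, but are neither listed nor needed, are in the scene too. Several things look just like the part that bears white_mid: the one meant starts farthest from the robot's base.

How it is judged (in metres and radians):
On the way:
1. the white casserole stands released and centred on the pad, the pad still away from the green block (horizontal distance between white_mid and pad below 0.025 m and angle between white_mid's own z axis and vertical below 0.1 rad and z of white_mid in the frame of pad between 0.054 and 0.066 m and contact force between the fingers and white below 0.2 N and horizontal distance between pad and pickup above 0.05 m), for 0.2 s.
At the end, for the whole second after the job is handed in: The turntable rests in its notch with the pad's centre within 6 mm of the pick-up point, and the white casserole stands upright (within 0.1 rad) on the pad, its axis within 25 mm of the pad's centre, released and at rest (horizontal distance between white_mid and pad below 0.025 m and angle between white_mid's own z axis and vertical below 0.1 rad and z of white_mid in the frame of pad between 0.054 and 0.066 m and horizontal distance between pad and pickup below 0.006 m and velocity of joint turntable between -0.05 and 0.05 rad/s and linear speed of white below 0.03 m/s); the robot touches nothing.
It fails at once if the white casserole is banged down or pressed hard on the turntable (over 50 N) (contact force between white and carousel above 50 N).
It fails at once if the white casserole is dropped (in free fall with its underside over 10 mm above the pad's height) (contact force between white and anything else below 0.01 N and z of white_mid in the frame of pad above 0.07 m).
It fails at once if the white casserole is tipped over 0.5 rad (angle between white_mid's own z axis and vertical above 0.5 rad).
It fails at once if the blue casserole, the bowl or the hammer is moved over 40 mm (distance of any of blue_mid, bowl_rim, hammer_grip from where it was at the start of the episode above 0.04 m).
It also fails if it takes over 64 s, if anything falls off the work surface, if the arm or the gripper's body presses on something with over 40 N, if the wrist force passes 120 N, or if a joint passes its speed limit or range.

## Robot

A 7-joint arm with a two-finger parallel gripper is mounted at the origin on the work surface. World frame = base frame: x ahead of the robot, y to its left, z up, the work surface at z = 0. Lengths are in m, angles in degrees, forces in N, time in s.
With the tool pointing down it reaches from about 0.425 to 0.875 m from the base axis. Payload 4.7 kg.
Tool frame: the origin (TCP) lies midway between the tips of the shut fingers; the grasp point (between the pads) lies 19 mm behind it; z points along the fingers, x is the direction in which the jaws open and shut, and the axes are right-handed (so a half turn about z gives the same grasp; the last joint's range is limited). The gripper opens to 87 mm and grips with 3 to 60 N. Pads are 19 mm wide; open, the fingers measure 117 mm over their backs; the gripper's body (75 mm by 190 mm) begins 51 mm behind the grasp point.
Start: joints at [77.699, 18.392, -4.016, 83.108, 1.295, 78.541, -3.26], TCP at [0.147, -0.633, 0.223] pointing down, gripper open.
Joint ranges: [-163.93, 163.93], [-17.29, 119.83], [-79.2, 71.16], [3.27, 140.29], [-89.18, 269.18], [5.43, 117.66], [-154.24, 154.24]. Speed limits (degrees/s): [147.25, 147.25, 180, 180, 180, 180, 180].

## Interface

Orientations are given as [roll, pitch, yaw] about the fixed x, y, z axes, in that order (R = Rz(yaw) Ry(pitch) Rx(roll)).
In Python, from cell import telemetry, optics, env gives the robot as it stands.
- The arm moves only by the tool arm_command, never from a script. Its arguments are lists of equal length, an entry for each row: "translation": the shift along the tool's x, y, z in cm, a list of three; "twist": the turn about the tool's z in degrees. In form: {"translation": [[x, y, z], ...], "twist": [twist, ...]}. A call has 1 to 10 rows; each row shifts and turns the pose as measured when the row begins, along the tool's axes as they then stand; what a row does not reach is not made up. A row lasts 1/8 s, in which the tool goes at most 62.5 mm and 10.7 degrees, less where a joint would pass 70% of its speed; a pose out of reach is approached as far as the arm can. A call is refused whole if a number of a shift passes 6.25 or a number of a turn 10.7, either way. A call with a gripper value outside its range is refused whole. "grip" is the opening in per cent of the stroke, from 0 (shut) to 100 (fully open), set as the call begins (left out, the last holds). The fingers move at their own pace and stop on an object; "force" is the grip in N (left out, the last holds). Time passes only in rows, so rows that do not move let the fingers close. It gives the time, the measured TCP pose, the force and the opening at its end, in the units of the state.
- telemetry.get_obs(): the state, without advancing time (a new reading comes with each control period).
- optics.read_camera(name): name is "scene" or "top"; returns a dict with "img" (400x640x3 uint8, blue, green, red), "fx", "fy", "cx", "cy" (pixels), "extrinsics" (4x4, takes a point from camera to world coordinates). Camera axes: x right, y up, looking along -z (the intrinsics and any distortion apply to the point x, -y, -z); pixel columns grow to the right and rows downward; lengths in m; the calibration is good to about 2 mm. A picture is of the moment at which its call begins. There is no depth.
- env.sign_off(): hands the job in, once; it reports no verdict.
The state is a dict: "time_s": time; "qpos": joint angles; "joint_velocities": joint speeds; "effort": joint torques, N m; "tool_pos": TCP position; "tool_rot": TCP orientation; "force": force on the tool from outside, world axes, zero at the start; "wrist_torque": the same for the moment, N m; "grip_width": finger opening in m.
Only numpy, scipy, OpenCV 4.12 (cv2) and the standard library are available. Lean on these libraries where they do the work, as an engineer would, in place of code of your own. Each camera call takes 0.05 s, during which the arm holds its last target. There are 200 camera calls.

## Working session

There is one attempt and no reset: what is moved stays moved. The work goes in short steps, Python scripts to look and compute and a tool call to move; the robot and the scene stay as the last step left them, time stands still between calls to the robot, and variables do not carry over. Pictures are saved under pics/ and viewed, about 8 in all and at most 12, crops included, and the job is handed in when it is done.

Besides the shell and the picture viewer there is one more tool, called after "Request:" in YAML: its name, and indented under it one key for each argument. arm_command: Moves the arm, as the interface text tells. Its arguments: {"type":"object","properties":{"translation":{"type":"array","items":{"type":"array","items":{"type":"number"}}},"twist":{"type":"array","items":{"type":"number"}},"grip":{"type":"number"},"force":{"type":"number"}},"required":["translation","twist"]}

```bash
mkdir -p pics; ls; python3 - <<'E'
from cell import telemetry, optics
import cv2, numpy as np
o=telemetry.get_obs(); print(o)
for n in("scene","top"):
    c=optics.read_camera(n); cv2.imwrite(f"pics/{n}0.png",c["img"]); print({k:v for k,v in c.items() if k!="img"})
E
```

```text
pics
{'time_s': 0.0, 'qpos': array([77.69755678, 18.4394254 , -4.01697715, 83.17388939,  1.29524003,
       78.54038739, -3.26011839]), 'joint_velocities': array([-0.12780167, -0.02493468,  0.09111695,  0.05088368, -0.10578808,
       -0.00308495, -0.00272689]), 'effort': array([ 3.62542796e-04, -4.91284382e+01, -4.03770134e-01, -3.12527740e+01,
       -6.39860937e-02,  4.36292519e-02,  1.52546654e-04]), 'tool_pos': array([ 0.14727832, -0.63253615,  0.22146643]), 'tool_rot': array([ 1.79994540e+02,  1.08441008e-01, -7.68865333e+01]), 'force': array([-0.51894506,  0.33515742,  0.13151507]), 'wrist_torque': array([-0.00831176,  0.01552125,  0.03101339]), 'grip_width': 0.08661711596467495}
{'fx': 363.23149021099545, 'fy': 363.23149021099545, 'cx': 321.00272333270317, 'cy': 201.05260791164258, 'extrinsics': array([[-0.70289344, -0.59826567,  0.38473238,  0.91653064],
       [ 0.71124701, -0.59745291,  0.3703751 ,  0.41865891],
       [ 0.00827678,  0.53397398,  0.8454604 ,  0.99662774],
       [ 0.        ,  0.        ,  0.        ,  1.        ]])}
{'fx': 390.5928618765473, 'fy': 390.5928618765473, 'cx': 313.5875327906961, 'cy': 196.34051691266183, 'extrinsics': array([[-0.02947656,  0.98197295, -0.18670901,  0.23337175],
       [-0.99949235, -0.03121493, -0.00637685,  0.01731928],
       [-0.01209   ,  0.18642626,  0.98239456,  1.54037861],
       [ 0.        ,  0.        ,  0.        ,  1.        ]])}
```

View pics/scene0.png

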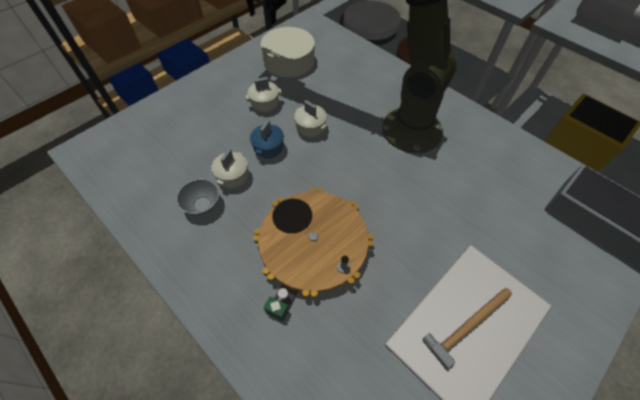

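View pics/top0.png

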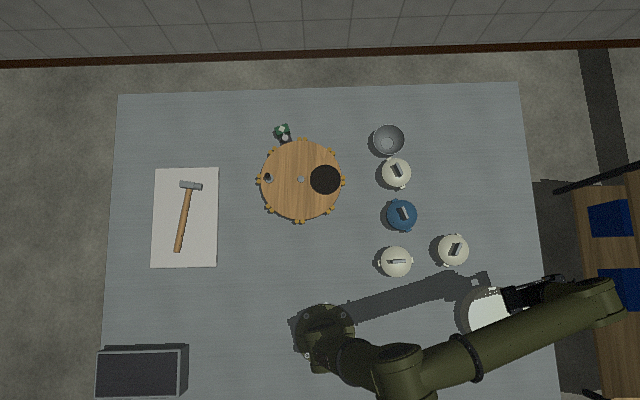

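Candidates for the white casserole: top view (396,172), (453,250), (396,262), with the large white pot at (487,310). The same ones in the scene view are at (230,168), (264,95) and (311,120). I expect the target to be (396,172) top / (230,168) scene, and will check the distances and crop it.

```bash
cat > h.py <<'E'
import cv2, numpy as np
from cell import telemetry, optics
def cam(n): return optics.read_camera(n)
def ray(c,u,v):
    E=c["extrinsics"]; d=np.array([(u-c["cx"])/c["fx"],-(v-c["cy"])/c["fy"],-1.]); return E[:3,3],E[:3,:3]@d
def onz(c,u,v,z):
    o,d=ray(c,u,v); return o+d*(z-o[2])/d[2]
def px(c,p):
    E=c["extrinsics"]; q=E[:3,:3].T@(np.array(p)-E[:3,3]); return np.array([c["cx"]+c["fx"]*q[0]/-q[2],c["cy"]-c["fy"]*q[1]/-q[2]])
def tri(c1,p1,c2,p2):
    (a,d),(b,e)=ray(c1,*p1),ray(c2,*p2); s=np.linalg.lstsq(np.c_[d,-e],b-a,rcond=None)[0]
    P,Q=a+d*s[0],b+e*s[1]; return (P+Q)/2,np.linalg.norm(P-Q)
E
python3 - <<'E'
from h import *
S,T=cam("scene"),cam("top")
for a,b in (((396,172),(230,168)),((453,250),(264,95)),((396,262),(311,120)),((401,214),(267,138))):
    p,g=tri(T,a,S,b); print(a,p.round(3),round(g,4),"r",np.hypot(*p[:2]).round(3))
print("base px",px(T,(0,0,0)),"hub", onz(T,301,179.5,.055),onz(S,314,237,.055))
def big(c,u,v,w,h,k): return cv2.resize(c["img"][v-h:v+h,u-w:u+w],None,fx=k,fy=k,interpolation=cv2.INTER_CUBIC)
a=big(T,345,165,75,55,5); b=big(S,265,225,75,55,5)   # not larger than 800x600 each
c=big(S,230,168,30,30,5); d=big(T,396,172,30,30,5)
cv2.imwrite("pics/crT.png",a); cv2.imwrite("pics/crS.png",np.hstack([c,d]))
hsv=cv2.cvtColor(T["img"],cv2.COLOR_BGR2HSV)
for (u,v) in ((325,179),(301,160),(396,160),(392,172),(268,178),(283,128),(401,214)): print((u,v),hsv[v,u],T["img"][v,u])
E
```

```text
(396, 172) [ 0.604 -0.299  0.046] 0.0012 r 0.674
(453, 250) [ 0.293 -0.495  0.037] 0.0038 r 0.576
(396, 262) [ 0.255 -0.277  0.033] 0.0031 r 0.377
(401, 214) [ 0.436 -0.306  0.054] 0.0004 r 0.533
base px [324.96654151 333.43058292] hub [0.58413573 0.07411541 0.055     ] [0.58956959 0.07808769 0.055     ]
(325, 179) [10 42 36] [30 32 36]
(301, 160) [ 18 118 132] [ 71 107 132]
(396, 160) [ 28  30 159] [140 158 159]
(392, 172) [ 33  28 175] [156 175 173]
(268, 178) [ 0  5 52] [51 51 52]
(283, 128) [ 42  23 163] [148 163 157]
(401, 214) [120   4  57] [57 56 56]
```

View pics/crT.png

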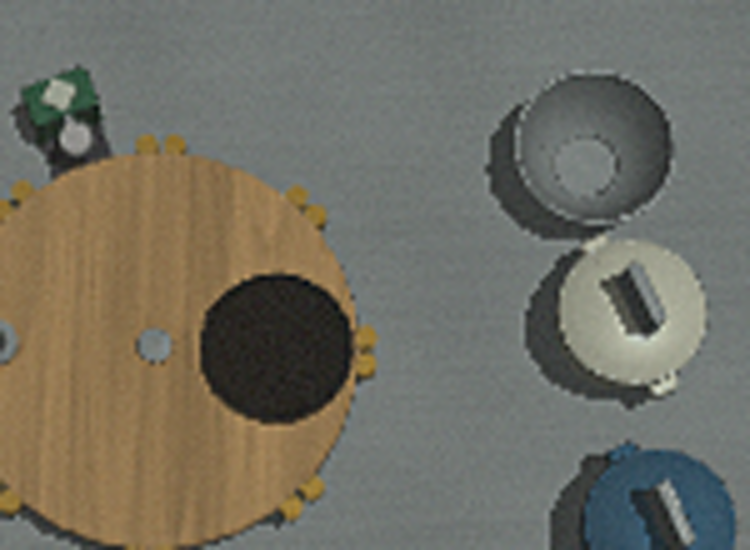

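View pics/crS.png

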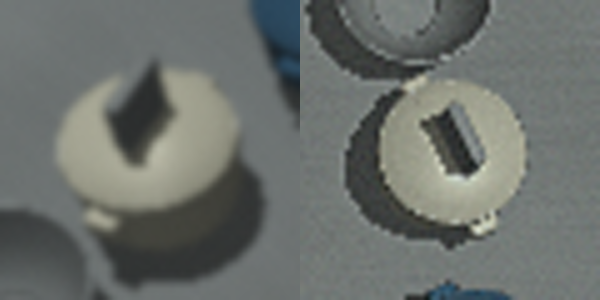

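The crop shows that the candidates farthest out is the white pot beside the bowl (r≈0.67 m, against 0.58 and 0.38). Its plate handle's top is at about top px (399.6,169) and tilted about 24°. The pad sits to the right of the hub at about px (325,179), the post is at (268,178), and the green block is at about (282,130). Next I'll take precise measurements.

```bash
python3 - <<'E'
from h import *
S,T=cam("scene"),cam("top")
def blobs(c,lo,hi,roi,name,z,n=1,bgr=False):
    u0,v0,u1,v1=roi; im=c["img"]; h=im if bgr else cv2.cvtColor(im,cv2.COLOR_BGR2HSV)
    m=np.zeros(im.shape[:2],np.uint8); m[v0:v1,u0:u1]=cv2.inRange(h[v0:v1,u0:u1],lo,hi)
    cs=sorted(cv2.findContours(m,cv2.RETR_EXTERNAL,cv2.CHAIN_APPROX_NONE)[0],key=cv2.contourArea)[-n:]
    for k in cs:
        w=np.array([onz(c,*p[0],z)[:2] for p in k],np.float32)
        (x,y),r=cv2.minEnclosingCircle(w); M=cv2.moments(w.reshape(-1,1,2)); 
        el=cv2.fitEllipse(w) if len(w)>5 else None
        print(name,"area",cv2.contourArea(k),"circ",np.round([x,y,2*r],4),"mom",np.round([M['m10']/M['m00'],M['m01']/M['m00']],4) if M['m00'] else '', "ell",np.round(el[0]+el[1]+(el[2],),4) if el else '')
for c,n,R in ((T,"T",dict(d=(250,125,352,230),p=(305,155,343,200),g=(268,118,300,150),w=(375,150,415,192),k=(262,172,275,186),h=(294,172,308,187))),
              (S,"S",dict(d=(245,180,380,300),p=(265,195,318,235),g=(255,285,295,325),w=(205,145,255,195),k=(332,250,355,275),h=(306,230,322,244)))):
    blobs(c,(8,70,60),(22,255,255),R["d"],n+" disc",.055)
    blobs(c,(0,0,0),(180,255,55),R["p"],n+" pad",.058)
    blobs(c,(60,70,20),(95,255,255),R["g"],n+" green top",.052)
    blobs(c,(20,18,95),(40,120,255),R["w"],n+" white z60",.06)
    blobs(c,(0,0,0),(180,60,70),R["k"],n+" post top",.118)
    blobs(c,(0,0,70),(180,50,255),R["h"],n+" hubcap",.057)
p=tri(T,(399.6,169.4),S,(226,153.5)); print("plate top tri",p, onz(T,399.6,169.4,.12),onz(S,226,153.5,.12))
a=onz(T,391+3.6,160,.12)
# greyscale plate patch
g=T["img"]; print(cv2.cvtColor(g,cv2.COLOR_BGR2HSV)[160:180,390:405,1]); print(cv2.cvtColor(g,cv2.COLOR_BGR2GRAY)[160:180,390:405])
E
```

```text
T disc area 5193.5 circ [0.5863 0.0762 0.3481] mom [0.5861 0.076 ] ell [5.861000e-01 7.600000e-02 3.247000e-01 3.250000e-01 1.137557e+02]
T pad area 656.5 circ [ 0.5827 -0.0188  0.1187] mom [ 0.5829 -0.0183] ell [ 5.829000e-01 -1.830000e-02  1.130000e-01  1.154000e-01  1.685545e+02]
T green top area 22.5 circ [0.7906 0.1588 0.0358] mom [0.7875 0.1631] ell [7.901000e-01 1.600000e-01 2.700000e-02 3.260000e-02 1.092527e+02]
T white z60 area 639.0 circ [ 0.5975 -0.2923  0.1336] mom [ 0.6017 -0.2966] ell [ 6.014000e-01 -2.967000e-01  1.087000e-01  1.193000e-01  1.101296e+02]
T post top area 25.5 circ [0.5843 0.199  0.0295] mom [0.5845 0.1991] ell [5.83800e-01 1.99100e-01 2.32000e-02 2.60000e-02 9.76348e+01]
T hubcap area 25.5 circ [0.5884 0.077  0.0258] mom [0.5879 0.077 ] ell [5.8800e-01 7.7100e-02 2.1600e-02 2.4800e-02 1.6575e+02]
S disc area 9138.0 circ [0.5923 0.0761 0.3511] mom [0.5924 0.0773] ell [5.92300e-01 7.72000e-02 3.27200e-01 3.29800e-01 1.55882e+02]
S pad area 966.5 circ [ 0.5863 -0.0192  0.1156] mom [ 0.586  -0.0191] ell [ 5.860000e-01 -1.910000e-02  1.120000e-01  1.128000e
[... 2226 characters left out ...]
7 166]
 [164 176  85  81  72  49  51  48  88 143 128 127 166 167 166]
 [156 167  96  76  80  52  51  52  41 129 136 114 168 173 165]
 [159 161 177  86  78  70  50  45  42  92 140 132 129 175 173]
 [155 162 174 105  80  85  54  47  51  46 136 135 115 172 173]
 [161 164 163 184  84  83  71  50  51  48  92 139 122 151 176]
 [158 161 170 181 105  83  86  52  54  49  36 110 104 186 173]
 [159 162 170 177 201  90  78  64  40  43  35  66 196 182 173]
 [162 166 171 173 194 105  99 110  68  57  76 165 187 182 176]
 [162 165 167 176 184 194 197 206 170 132 198 197 183 175 174]
 [156 162 170 177 179 182 187 189 191 192 196 185 184 176 169]
 [157 160 168 171 173 180 183 181 185 186 182 175 172 172 164]]
```

White is at about (0.6025,-0.2965) with its plate at yaw ≈20.4°. The hub is at about (0.588,0.076) and the pad at about (0.5845,-0.019), which is 95 mm from the hub ✓. First I twist, then approach high.

Request:
arm_command:
  translation:
    - [0,0,0]
    - [-1.3,-4.53,0]
    - [-1.3,-4.53,0]
    - [-1.3,-4.53,0]
    - [-1.3,-4.53,0]
    - [-1.3,-4.53,0]
    - [-1.3,-4.53,0]
    - [-1.3,-4.53,0]
    - [-1.3,-4.53,0]
  twist: [-7.3,0,0,0,0,0,0,0,0]
  grip: 100

```text
time_s: 1.42
tool_pos: [0.454, -0.4061, 0.221]
tool_rot: [179.9, -0.0, -70.0]
force: [0.5, 0.8, -0.3]
grip_width: 0.087
```

Request:
arm_command:
  translation:
    - [-1.3,-4.43,0]
    - [-1.3,-4.43,0]
    - [-1.3,-4.43,0]
    - [-1.3,-4.43,0]
    - [0,0,3]
    - [0,0,1]
  twist: [0,0,0,0,0,0]

```text
time_s: 2.17
tool_pos: [0.6112, -0.2879, 0.1803]
tool_rot: [-179.9, -0.1, -69.6]
force: [0.4, 0.0, 0.5]
grip_width: 0.0872
```

```bash
python3 - <<'E'
from h import *
S,T=cam("scene"),cam("top"); print(telemetry.get_obs()["tool_pos"])
f=lambda c,u,v,k=6:cv2.resize(c["img"][v-35:v+35,u-35:u+35],None,fx=k,fy=k,interpolation=cv2.INTER_CUBIC)
print(px(S,(.6025,-.2965,.12)),px(T,(.6025,-.2965,.12)))
cv2.imwrite("pics/a1.png",np.hstack([f(S,230,155,5),f(T,398,165,5)]))
E
```

```text
[ 0.61178184 -0.28768471  0.18162044]
[225.85354026 153.65175314] [399.04992861 167.63312586]
```

View pics/a1.png

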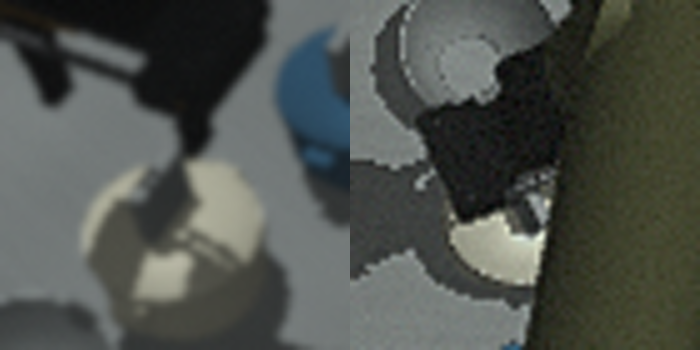

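The picture shows the fingers straddling the plate (scene crop), with the TCP about 1 cm too far along. I correct that, descend and pinch.

Request:
arm_command:
  translation:
    - [0.5,1.15,0]
    - [0,0,2.5]
    - [0,0,2.5]
    - [0,0,2.5]
    - [0,0,1.5]
    - [0,0,0]
  twist: [0,0,0,0,0,0]

```text
time_s: 3.02
tool_pos: [0.6006, -0.3087, 0.0979]
tool_rot: [-179.6, -0.8, -70.3]
force: [1.1, 0.5, 0.5]
grip_width: 0.087
```

Request:
arm_command:
  translation:
    - [-1.0,-0.5,0]
    - [0,0,1.2]
    - [0,0,0]
  twist: [0,0,0]

```text
time_s: 3.4
tool_pos: [0.6035, -0.2978, 0.0881]
tool_rot: [-179.4, -1.0, -70.3]
force: [-0.4, 0.1, -0.7]
grip_width: 0.087
```

Request:
arm_command:
  translation:
    - [0,0,0.3]
    - [0,0,0]
    - [0,0,0]
    - [0,0,0]
    - [0,0,0]
    - [0,0,0]
  twist: [0,0,0,0,0,0]
  grip: 0
  force: 35

```text
time_s: 4.15
tool_pos: [0.6042, -0.2981, 0.0857]
tool_rot: [-179.3, -1.1, -70.3]
force: [-0.7, -1.2, 0.4]
grip_width: 0.0348
```

Request:
arm_command:
  translation:
    - [0,0,0]
    - [0,0,0]
    - [0,0,0]
    - [0,0,0]
    - [0,0,0]
    - [0,0,0]
  twist: [0,0,0,0,0,0]

```text
time_s: 4.9
tool_pos: [0.6039, -0.2974, 0.0857]
tool_rot: [-179.4, -1.0, -70.3]
force: [-0.0, 0.8, 0.8]
grip_width: 0.012
```

Request:
arm_command:
  translation:
    - [0,0,-1]
    - [0,0,-2]
    - [0,0,-2]
    - [0,0,-2]
    - [0,0,-2]
    - [0,0,-1]
    - [0,0,-0.5]
    - [0,0,0]
  twist: [0,0,0,0,0,0,0,0]

```text
time_s: 5.9
tool_pos: [0.6012, -0.2964, 0.1971]
tool_rot: [-179.5, -1.0, -70.3]
force: [-0.5, 0.3, -5.1]
grip_width: 0.0118
```

Request:
arm_command:
  translation:
    - [-1.5,-0.45,0]
    - [-2.9,-0.85,0]
    - [-2.9,-0.85,0]
    - [-2.9,-0.85,0]
    - [-2.9,-0.85,0]
    - [-2.9,-0.85,0]
    - [-2.9,-0.85,0]
    - [-2.9,-0.85,0]
    - [-1.5,-0.45,0]
    - [0,0,0]
  twist: [0,0,0,0,0,0,0,0,0,0]

```text
time_s: 7.15
tool_pos: [0.5796, -0.0334, 0.1863]
tool_rot: [180.0, -0.3, -69.8]
force: [1.0, -0.3, -6.2]
grip_width: 0.0118
```

```bash
python3 - <<'E'
from h import *
S,T=cam("scene"),cam("top"); print(telemetry.get_obs()["tool_pos"])
cv2.imwrite("pics/b1.png",np.hstack([cv2.resize(c["img"][v-60:v+60,u-60:u+60],None,fx=3.3,fy=3.3,interpolation=cv2.INTER_CUBIC) for c,u,v in ((S,295,215),(T,325,180))]))
E
```

```text
[ 0.57982131 -0.03607599  0.18628603]
```

View pics/b1.png

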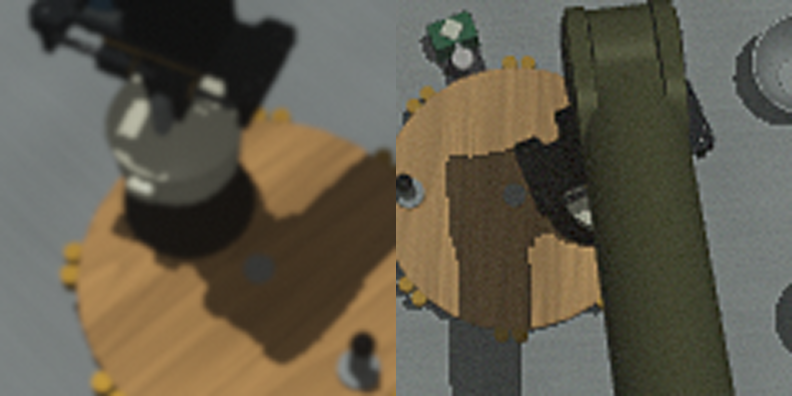

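Request:
arm_command:
  translation:
    - [-1.3,-1.1,0]
    - [0,0,0]
    - [0,0,1]
    - [0,0,1]
    - [0,0,0.5]
    - [0,0,0]
  twist: [0,0,0,0,0,0]

```text
time_s: 8.0
tool_pos: [0.5859, -0.024, 0.1581]
tool_rot: [179.8, -0.4, -70.4]
force: [-1.1, -0.7, -6.2]
grip_width: 0.0115
```

Request:
arm_command:
  translation:
    - [-0.4,-0.15,0]
    - [0,0,0.3]
    - [0,0,0.3]
    - [0,0,0.3]
    - [0,0,0]
  twist: [0,0,0,0,0]

```text
time_s: 8.62
tool_pos: [0.5864, -0.0195, 0.1491]
tool_rot: [179.9, -0.4, -70.4]
force: [-0.2, 0.7, -5.5]
grip_width: 0.0117
```

Request:
arm_command:
  translation:
    - [0,0,0.2]
    - [0,0,0.2]
    - [0,0,0.1]
    - [0,0,0]
  twist: [0,0,0,0]

```text
time_s: 9.12
tool_pos: [0.5866, -0.0196, 0.144]
tool_rot: [179.9, -0.4, -70.4]
force: [0.0, 0.5, -5.6]
grip_width: 0.012
```

Request:
arm_command:
  translation:
    - [0,0,0.1]
    - [0,0,0.1]
    - [0,0,0.1]
    - [0,0,0]
  twist: [0,0,0,0]

```text
time_s: 9.62
tool_pos: [0.5879, -0.0191, 0.1437]
tool_rot: [-179.9, -0.5, -70.4]
force: [-0.3, -1.4, -3.3]
grip_width: 0.0116
```

Contact: the force has dropped from 5.6 to 3.3 N at the expected height. One more nudge, then release.

Request:
arm_command:
  translation:
    - [0,0,0.1]
    - [0,0,0.1]
    - [0,0,0]
  twist: [0,0,0]

```text
time_s: 10.0
tool_pos: [0.5891, -0.0188, 0.1436]
tool_rot: [-179.8, -0.5, -70.4]
force: [-1.6, -0.0, -0.2]
grip_width: 0.0116
```

Request:
arm_command:
  translation:
    - [0,0,0]
    - [0,0,0]
    - [0,0,0]
    - [0,0,0]
    - [0,0,0]
    - [0,0,0]
  twist: [0,0,0,0,0,0]
  grip: 70

```text
time_s: 10.75
tool_pos: [0.5898, -0.0194, 0.1429]
tool_rot: [-179.7, -0.6, -70.4]
force: [0.1, 0.4, 0.7]
grip_width: 0.0589
```

Request:
arm_command:
  translation:
    - [0,0,-0.5]
    - [0,0,-1.5]
    - [0,0,-3]
    - [0,0,-3]
    - [0,0,-3]
    - [0,0,0]
  twist: [0,0,0,0,0,0]

```text
time_s: 11.5
tool_pos: [0.5896, -0.0181, 0.2614]
tool_rot: [-179.5, -0.7, -70.4]
force: [0.4, 0.4, -0.8]
grip_width: 0.0611
```

```bash
python3 - <<'E'
from h import *
S,T=cam("scene"),cam("top"); 
cv2.imwrite("pics/c1.png",np.hstack([cv2.resize(c["img"][v-r:v+r,u-r:u+r],None,fx=390/2/r,fy=390/2/r,interpolation=cv2.INTER_CUBIC) for c,u,v,r in ((S,310,235,60),(T,268,178,13))]))
print(px(S,(.592,.2,.118)),px(S,(.592,.2,.055)),px(T,(.592,.2,.118)))
print(cv2.cvtColor(S["img"],cv2.COLOR_BGR2GRAY)[252:274,334:354]); print(cv2.cvtColor(T["img"],cv2.COLOR_BGR2GRAY)[170:188,260:278])
E
```

```text
[346.01143123 256.32880601] [344.49292945 265.58574106] [266.68781292 174.67352569]
[[ 59  59  58  58  58  55  56  56  55  57  57  56  56  56  57  58  67  88
  113 129]
 [ 59  58  57  56  55  54  55  57  57  56  55  51  50  52  55  62  85 111
  126 133]
 [ 57  57  55  55  55  55  57  58  55  51  47  42  40  43  50  67 100 124
  134 134]
 [ 56  56  56  55  56  57  57  57  51  43  35  32  30  33  44  77 112 129
  134 134]
 [ 56  55  56  56  57  58  57  55  46  34  28  29  28  27  41  78 113 132
  134 133]
 [ 57  56  56  57  57  57  56  52  41  31  28  29  29  27  34  65 106 127
  131 128]
 [ 57  56  58  58  58  58  55  48  38  26  25  27  28  26  32  59  99 122
  126 125]
 [ 56  58  57  57  56  55  53  49  40  27  25  25  25  26  34  63  99 119
  121 123]
 [ 57  58  57  55  54  53  53  51  44  32  26  25  25  28  44  78 107 119
  122 124]
 [ 57  54  55  55  52  53  55  53  48  39  32  29  29  36  58  93 116 124
  125 128]
 [ 54  54  53  53  53  54  54  53  50  45  42  41  40  47  71 105 124 127
  130 132]
 [ 54  52  53  53  53  54  53  53  53  50  49  48  49  53  79 111 126 130
  132 1
[... 1505 characters left out ...]
 67  60  64  68  64  66]
 [100 123 146  67  59  60  50  43  64  67  66  61  68  64  57  63  68  63]
 [101 123 137  84  59  65  56  55  51  60  67  66  68  57  63  70  69  63]
 [120 120 141 142  82  67  76  69  64  73 100  61  64  60  64  67  67  65]
 [112 121 131 131 137 109 125 129 131 132 131  68  62  60  64  65  68  68]
 [111 129 138 135 131 133  95 123 126 126 102  90  60  63  67  67  64  65]
 [ 97 131 142 125 128 130 133 105 121 102 128  81  59  67  66  60  70  65]
 [ 57 128 138 129 124 129 129 118 120 114 133 141  70  66  67  64  68  65]
 [ 49 127 137 130 128 127 129 120 117 122 135 139  65  63  64  65  66  69]
 [ 56 129 138 132 132 129 127 116 111 123 135 141  63  60  63  66  67  67]]
```

View pics/c1.png

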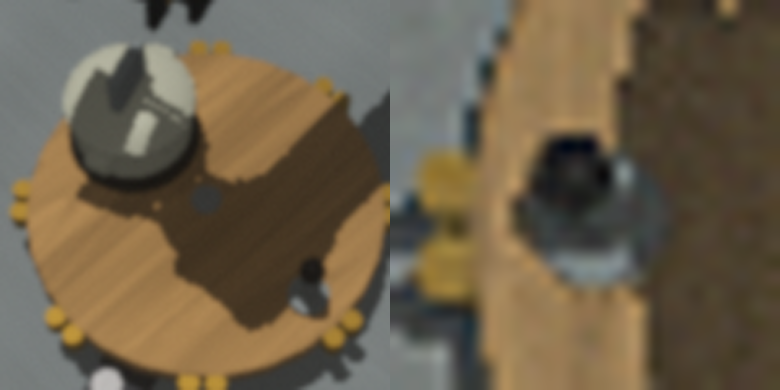

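The pot stands on the pad in the scene view, and the post's black top is at top (266.7,176) / scene (345.3,257.7), so the post is at about (0.590,0.200). I turn the jaws tangential and go there.

Request:
arm_command:
  translation:
    - [0,0,0]
    - [0,0,0]
    - [0,0,0]
    - [0,0,0]
    - [0,0,0]
    - [0,0,0]
    - [0,0,0]
    - [0,0,0]
  twist: [-10,-10,-10,-10,-10,-10,-10,0]
  grip: 100

```text
time_s: 12.6
tool_pos: [0.5819, -0.019, 0.2472]
tool_rot: [179.7, 0.7, 1.9]
force: [0.9, -0.3, 0.7]
grip_width: 0.0869
```

```bash
python3 - <<'E'
from h import *
S,T=cam("scene"),cam("top"); print(telemetry.get_obs()["tool_pos"],telemetry.get_obs()["tool_rot"])
for z in(.03,.055): print("roller T",onz(T,285,138,z),"S",onz(S,284,294,z))
print("post",tri(T,(266.7,176),S,(345.3,257.7)),onz(T,266.7,176,.112),onz(S,345.3,257.7,.112))
h=cv2.cvtColor(S["img"],cv2.COLOR_BGR2HSV)
for n,c,roi in(("S",S,(245,180,380,300)),("T",T,(250,130,352,230))):
    u0,v0,u1,v1=roi;h=cv2.cvtColor(c["img"],cv2.COLOR_BGR2HSV)[v0:v1,u0:u1]
    m=cv2.inRange(h,(18,165,80),(30,255,255)); k,l,s,ct=cv2.connectedComponentsWithStats(m)
    for i in range(1,k):
        if s[i,4]>4:
            p=onz(c,*(ct[i]+[u0,v0]),.05); d=p[:2]-[.588,.0758]; print(n,s[i,4],p.round(3),"r",np.hypot(*d).round(3),"yaw",np.degrees(np.arctan2(d[1],d[0])).round(1))
E
```

```text
[ 0.58207115 -0.01902039  0.24752332] [179.65671347   0.63975412   1.76594219]
roller T [0.76478426 0.13589155 0.03      ] S [0.75914925 0.13352326 0.03      ]
roller T [0.75598825 0.13392893 0.055     ] S [0.76321963 0.14089776 0.055     ]
post (array([0.59083431, 0.19993921, 0.10605301]), np.float64(0.0037315051317205936)) [0.58837206 0.20076098 0.112     ] [0.59396371 0.19981062 0.112     ]
S 5 [0.424 0.066 0.05 ] r 0.164 yaw -176.7
S 9 [ 0.698 -0.051  0.05 ] r 0.168 yaw -49.0
S 27 [0.475 0.193 0.05 ] r 0.163 yaw 133.8
S 15 [ 0.711 -0.037  0.05 ] r 0.167 yaw -42.4
S 45 [0.755 0.074 0.05 ] r 0.167 yaw -0.7
S 50 [0.593 0.24  0.05 ] r 0.164 yaw 88.3
S 28 [0.716 0.182 0.05 ] r 0.166 yaw 39.5
S 27 [0.701 0.198 0.05 ] r 0.167 yaw 47.2
T 5 [0.754 0.062 0.05 ] r 0.167 yaw -4.9
T 5 [0.42  0.065 0.05 ] r 0.168 yaw -176.4
```

Request:
arm_command:
  translation:
    - [0,0,0]
    - [0.2,-4.3,0]
    - [0.2,-4.3,0]
    - [0.2,-4.3,0]
    - [0.2,-4.3,0]
    - [0.2,-4.3,0]
    - [0,0,0]
    - [0,0,0]
  twist: [3,0,0,0,0,0,0,0]

```text
time_s: 13.7
tool_pos: [0.5993, 0.199, 0.2428]
tool_rot: [179.5, 0.8, -2.8]
force: [-0.4, -0.0, 0.7]
grip_width: 0.087
```

Request:
arm_command:
  translation:
    - [-0.8,-0.1,0]
    - [0,0,3]
    - [0,0,3]
    - [0,0,3]
    - [0,0,3]
    - [0,0,2]
    - [0,0,0]
  twist: [0,0,0,0,0,0,0]

```text
time_s: 14.58
tool_pos: [0.5895, 0.1897, 0.1008]
tool_rot: [179.2, 0.6, -3.8]
force: [0.6, 0.5, 0.7]
grip_width: 0.087
```

Request:
arm_command:
  translation:
    - [0.1,-1.05,0]
    - [0,0,1.2]
    - [0,0,1.2]
    - [0,0,0]
    - [0,0,0]
  twist: [-2.5,0,0,0,0]

```text
time_s: 15.2
tool_pos: [0.593, 0.2016, 0.0782]
tool_rot: [179.4, 0.4, -1.1]
force: [-0.4, -0.4, -0.8]
grip_width: 0.0869
```

Request:
arm_command:
  translation:
    - [0,0,0]
    - [0,0,0]
    - [0,0,0]
    - [0,0,0]
    - [0,0,0]
    - [0,0,0]
    - [0,0,0]
    - [0,0,0]
    - [0,0,0]
    - [0,0,0]
  twist: [0,0,0,0,0,0,0,0,0,0]
  grip: 0
  force: 40

```text
time_s: 16.45
tool_pos: [0.5932, 0.2017, 0.0789]
tool_rot: [179.4, 0.3, -1.1]
force: [-0.7, 0.4, 0.7]
grip_width: 0.0178
```

Request:
arm_command:
  translation:
    - [-0.4,0.01,0]
    - [-0.87,0.03,0]
    - [-0.87,0.03,0]
    - [-0.87,0.03,0]
    - [-0.87,0.03,0]
    - [-0.87,0.03,0]
  twist: [-2,-4,-4,-4,-4,-4]

```text
time_s: 17.2
tool_pos: [0.5463, 0.1946, 0.079]
tool_rot: [179.7, 0.2, 21.9]
force: [7.6, 3.3, -8.1]
grip_width: 0.0184
```

Request:
arm_command:
  translation:
    - [-0.87,0.05,0]
    - [-0.87,0.05,0]
    - [-0.87,0.05,0]
    - [-0.87,0.05,0]
    - [-0.87,0.05,0]
    - [-0.87,0.05,0]
  twist: [-4,-4,-4,-4,-4,-4]

```text
time_s: 17.95
tool_pos: [0.4992, 0.1649, 0.0789]
tool_rot: [180.0, 0.5, 47.0]
force: [-1.5, 1.4, 1.2]
grip_width: 0.0184
```

Request:
arm_command:
  translation:
    - [-0.87,0.05,0]
    - [-0.87,0.05,0]
    - [-0.87,0.05,0]
    - [-0.87,0.05,0]
    - [-0.87,0.05,0]
    - [-0.87,0.05,0]
    - [-0.87,0.05,0]
    - [-0.87,0.05,0]
    - [-0.87,0.05,0]
  twist: [-4,-4,-4,-4,-4,-4,-4,-4,-4]

```text
time_s: 19.08
tool_pos: [0.4639, 0.0952, 0.0789]
tool_rot: [-179.7, 0.2, 84.7]
force: [-0.1, 0.1, 1.0]
grip_width: 0.0182
```

Request:
arm_command:
  translation:
    - [-0.87,0.09,0]
    - [-0.87,0.09,0]
    - [-0.87,0.09,0]
    - [-0.87,0.09,0]
    - [-0.87,0.09,0]
    - [-0.6,0.05,0]
    - [0,0,0]
  twist: [-4,-4,-4,-4,-4,-2,0]

```text
time_s: 19.95
tool_pos: [0.4657, 0.0459, 0.0789]
tool_rot: [-178.9, 0.0, 107.8]
force: [0.1, -0.2, -1.7]
grip_width: 0.0178
```

```bash
python3 - <<'E'
from h import *
S,T=cam("scene"),cam("top"); o=telemetry.get_obs();p=o["tool_pos"];print(p,o["tool_rot"],o["force"],np.degrees(np.arctan2(p[1]-.0758,p[0]-.588)))
cv2.imwrite("pics/d1.png",np.hstack([cv2.resize(c["img"][v-60:v+60,u-60:u+60],None,fx=3.3,fy=3.3,interpolation=cv2.INTER_CUBIC) for c,u,v in ((S,300,245),(T,300,180))]))
for n,c,roi in(("S",S,(240,180,380,320)),("T",T,(250,130,352,230))):
    u0,v0,u1,v1=roi;h=cv2.cvtColor(c["img"],cv2.COLOR_BGR2HSV)[v0:v1,u0:u1]
    m=cv2.inRange(h,(18,165,80),(30,255,255)); k,l,s,ct=cv2.connectedComponentsWithStats(m)
    for i in range(1,k):
        if s[i,4]>4:
            p=onz(c,*(ct[i]+[u0,v0]),.05); d=p[:2]-[.588,.0758]; print(n,s[i,4],p.round(3),"r",np.hypot(*d).round(3),"yaw",np.degrees(np.arctan2(d[1],d[0])).round(1))
E
```

```text
[0.46563212 0.04622293 0.07891537] [-1.78875555e+02  1.78332028e-02  1.07728758e+02] [ 0.33765576  0.14927172 -0.12378346] -166.4118704275736
S 6 [ 0.619 -0.089  0.05 ] r 0.167 yaw -79.4
S 7 [ 0.64  -0.083  0.05 ] r 0.167 yaw -72.1
S 11 [ 0.726 -0.02   0.05 ] r 0.168 yaw -34.8
S 16 [ 0.736 -0.003  0.05 ] r 0.168 yaw -28.1
S 41 [0.552 0.236 0.05 ] r 0.164 yaw 102.5
S 46 [0.749 0.114 0.05 ] r 0.166 yaw 13.4
S 23 [0.667 0.221 0.05 ] r 0.165 yaw 61.6
S 25 [0.685 0.21  0.05 ] r 0.166 yaw 54.1
T 5 [ 0.64  -0.084  0.05 ] r 0.168 yaw -72.1
```

View pics/d1.png

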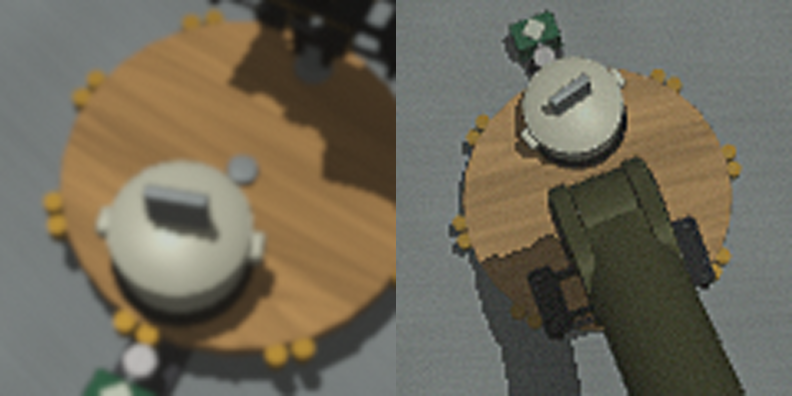

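The disc is now at ~13.5° (studs and TCP agree) and the roller is at ~19°. The pot stands on the pad. I advance slowly into the notch and watch the force.

Request:
arm_command:
  translation:
    - [-0.25,0,0]
    - [-0.25,0,0]
    - [-0.25,0,0]
    - [0,0,0]
  twist: [-1,-1,-1,0]

```text
time_s: 20.55
tool_pos: [0.4681, 0.0372, 0.0789]
tool_rot: [-178.8, 0.1, 111.0]
force: [0.1, -1.4, 0.5]
grip_width: 0.0182
```

Request:
arm_command:
  translation:
    - [-0.2,0,0]
    - [0,0,0]
  twist: [-0.8,0]

```text
time_s: 20.8
tool_pos: [0.469, 0.0348, 0.0789]
tool_rot: [-178.8, 0.1, 111.8]
force: [-0.2, -2.3, 0.9]
grip_width: 0.0184
```

Request:
arm_command:
  translation:
    - [-0.2,0,0]
    - [0,0,0]
  twist: [0,0]

```text
time_s: 21.05
tool_pos: [0.469, 0.0347, 0.0789]
tool_rot: [-178.8, -0.0, 111.9]
force: [-1.6, -0.6, 1.3]
grip_width: 0.0174
```

Request:
arm_command:
  translation:
    - [-0.2,0,0]
    - [0,0,0]
    - [0,0,0]
  twist: [0,0,0]

```text
time_s: 21.42
tool_pos: [0.4691, 0.0345, 0.0789]
tool_rot: [-178.7, -0.1, 112.0]
force: [-1.9, 1.0, 1.7]
grip_width: 0.018
```

Extra steps no longer move it, so the roller has seated at about 199° (pad at 19°). Release and rise.

Request:
arm_command:
  translation:
    - [0,0,0]
    - [0,0,0]
    - [0,0,0]
    - [0,0,0]
    - [0,0,0]
    - [0,0,0]
    - [0,0,0]
  twist: [0,0,0,0,0,0,0]
  grip: 80

```text
time_s: 22.3
tool_pos: [0.4703, 0.0331, 0.079]
tool_rot: [-178.9, -0.0, 111.9]
force: [0.4, -0.2, 0.3]
grip_width: 0.0687
```

Request:
arm_command:
  translation:
    - [0,0,-1]
    - [0,0,-3]
    - [0,0,-4]
    - [0,0,-4]
    - [0,0,-4]
    - [0,0,-4]
    - [0,0,0]
  twist: [0,0,0,0,0,0,0]

```text
time_s: 23.18
tool_pos: [0.4744, 0.0365, 0.2883]
tool_rot: [-178.9, 0.1, 112.1]
force: [0.6, 0.3, -0.3]
grip_width: 0.0695
```

```bash
python3 - <<'E'
from h import *
S,T=cam("scene"),cam("top"); o=telemetry.get_obs();print(o["tool_pos"],o["force"])
cv2.imwrite("pics/e1.png",np.hstack([cv2.resize(c["img"][v-60:v+60,u-60:u+60],None,fx=3.3,fy=3.3,interpolation=cv2.INTER_CUBIC) for c,u,v in ((S,300,245),(T,300,180))]))
for n,c,roi,w in(("S",S,(240,180,380,320),(250,210,340,290)),("T",T,(250,130,352,230),(280,130,325,185))):
    u0,v0,u1,v1=roi;h=cv2.cvtColor(c["img"],cv2.COLOR_BGR2HSV)[v0:v1,u0:u1]
    m=cv2.inRange(h,(18,165,80),(30,255,255)); k,l,s,ct=cv2.connectedComponentsWithStats(m)
    for i in range(1,k):
        if s[i,4]>4:
            p=onz(c,*(ct[i]+[u0,v0]),.05); d=p[:2]-[.588,.0758]; print(n,s[i,4],"r",np.hypot(*d).round(3),"yaw",np.degrees(np.arctan2(d[1],d[0])).round(1))
    u0,v0,u1,v1=w;h=cv2.cvtColor(c["img"],cv2.COLOR_BGR2HSV)[v0:v1,u0:u1]
    m=cv2.inRange(h,(20,14,80),(40,60,255)); k=max(cv2.findContours(m,cv2.RETR_EXTERNAL,cv2.CHAIN_APPROX_NONE)[0],key=cv2.contourArea)
    e=cv2.fitEllipse(np.array([onz(c,*(q[0]+[u0,v0]),.118)[:2] for q in k],np.float32)); print(n,"pot",np.round(e[0]+e[1],4))
a=np.radians(19.2);print("pad expected",.588+.095*np.cos(a),.0758+.095*np.sin(a))
E
```

```text
[0.47253791 0.0361818  0.28534243] [ 0.16114288 -0.0672727  -1.49820313]
S 5 r 0.168 yaw -74.0
S 8 r 0.168 yaw -66.9
S 7 r 0.164 yaw 157.8
S 34 r 0.167 yaw -25.2
S 10 r 0.164 yaw 103.5
S 19 r 0.166 yaw 14.6
S 24 r 0.166 yaw 22.3
S 26 r 0.165 yaw 67.0
S 24 r 0.166 yaw 59.4
S pot [0.68   0.1077 0.114  0.1224]
T 5 r 0.168 yaw -22.0
T 5 r 0.168 yaw -30.3
T 6 r 0.168 yaw -111.7
T pot [0.6783 0.1046 0.0947 0.1179]
pad expected 0.6777157551725607 0.10704233144016542
```

View pics/e1.png

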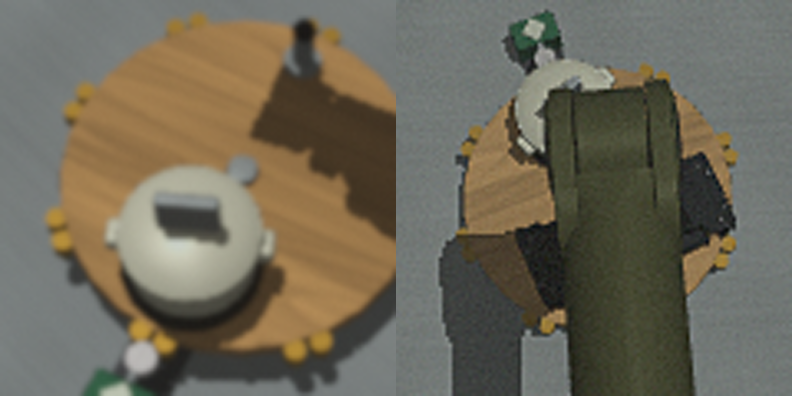

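The scene view shows the roller sitting between the two studs, with the pot on the pad and within about 3 mm of its expected place. I'll cross-check the roller/block bearing by triangulation and confirm nothing is still moving.

```bash
python3 - <<'E'
from h import *
S=cam("scene"); T=dict(cam("top"))
T0=cv2.imread("pics/top0.png"); H=np.array([.588,.0758])
def bl(im,lo,hi,roi):
    u0,v0,u1,v1=roi; m=cv2.inRange(cv2.cvtColor(im,cv2.COLOR_BGR2HSV)[v0:v1,u0:u1],lo,hi)
    k,l,s,c=cv2.connectedComponentsWithStats(m); i=1+np.argmax(s[1:,4]); return c[i]+[u0,v0],s[i,4]
S0=cv2.imread("pics/scene0.png")
for lo in(120,135,150):
    s,a=bl(S0,(0,0,lo),(180,45,255),(276,287,291,301)); t,b=bl(T0,(0,0,lo),(180,45,255),(280,134,291,142))
    p,g=tri(T,t,S,s); d=p[:2]-H; print("roller",s,a,t,b,p.round(4),g.round(4),"r",np.hypot(*d),"yaw",np.degrees(np.arctan2(d[1],d[0])))
s,a=bl(S0,(0,0,lo),(180,45,255),(265,297,282,315)); t,b=bl(T0,(0,0,lo),(180,45,255),(274,122,291,134))
p,g=tri(T,t,S,s); d=p[:2]-H; print("label",s,a,t,b,p.round(4),g.round(4),"r",np.hypot(*d),"yaw",np.degrees(np.arctan2(d[1],d[0])))
h=cv2.cvtColor(S["img"],cv2.COLOR_BGR2HSV)[180:320,240:380]
k,l,st,ct=cv2.connectedComponentsWithStats(cv2.inRange(h,(18,165,80),(30,255,255)))
for i in range(1,k):
    if st[i,4]>4:
        d=onz(S,*(ct[i]+[240,180]),.05)[:2]-H; print(st[i,4],np.degrees(np.arctan2(d[1],d[0])).round(1))
E
```

```text
roller [282.24675325 292.74025974] 77 [284.44827586 136.89655172] 29 [0.7628 0.1352 0.0515] 0.0028 r 0.18465624879935483 yaw 18.77386726146098
roller [282.02985075 292.91044776] 67 [284.57692308 136.92307692] 26 [0.7633 0.1348 0.05  ] 0.003 r 0.18492675321602764 yaw 18.598197859183017
roller [282.25       292.57142857] 56 [286.33333333 136.16666667] 6 [0.7642 0.1308 0.0487] 0.0048 r 0.18460153060234635 yaw 17.3490481502717
label [274.77586207 305.60344828] 58 [281.45833333 128.20833333] 24 [0.7996 0.1468 0.0519] 0.0025 r 0.22316143574702407 yaw 18.548648836076097
5 -74.0
7 -67.2
7 158.1
34 -25.2
11 103.4
18 14.6
25 22.3
25 67.1
23 59.4
```

The roller bearing is 18.7° and the block bearing 18.5° (r = 223 mm ✓). The stud-pair midpoint is at 18.45° and has not moved between the two pictures. The gripper is clear, so I hand in.

```bash
python3 -c "
from cell import env; print(env.sign_off())"
```

```text
the job is handed in; nothing more can be done
None
```

The white casserole is standing on the pad, the pad is at the green block in its notch, and the job is handed in (about 23 s used of the 64 s). The hand-in reports no verdict, so this rests on my own checks.

- **Placing:** I pinched the lid handle of the white casserole farthest from the base (r ≈ 0.67 m). I set it on the pad, which was about 111° away from the green block. During the set-down the wrist force fell from 5.6 N to about 0 at the expected height, with no spike. Then I released it.
- **Turning:** I pinched the post and turned the carousel about 111° counter-clockwise. It pulled in at the last notch and did not move when I pushed a little further. Then I released the post and raised the gripper clear.
- **Notch:** The stud-pair midpoint is at 18.45°, against 18.7° for the roller and 18.5° for the green block. That puts the pad within about 1 mm of the pick-up point. The studs were unmoved between the last two pictures.
- **Pot:** The casserole's outline centre is at (0.679, 0.106), against (0.678, 0.107) expected for the pad. It stands upright.
- **Disagreements:** The two cameras differed by 3–6 mm in x throughout, so I used averages. In the last top view the arm partly hid the pot, so the pot check relies mostly on the scene camera.
- **Not re-measured:** I did not measure the blue casserole, bowl and hammer again at the end. I planned the moves to stay clear of them.

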